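# Walk the vacuum chuck block round to the inspection fence

### The arm

A 7-joint arm with a two-finger parallel gripper is mounted at the origin on the work surface. World frame = base frame: x ahead of the robot, y to its left, z up, the work surface at z = 0. Lengths are in mm, angles in rad, forces in N, time in s.
With the tool pointing down it reaches from about 425 to 950 mm from the base axis. Payload 16.7 kg.
Tool frame: the origin (TCP) lies at the very end of the fingers, on their centre line; the grasp point (between the pads) lies 19 mm behind it; z points along the fingers, y is the line along which they close (so a half turn about z gives the same grasp; the last joint's range is limited). The gripper opens to 94 mm and grips with 3 to 60 N. Pads are 16 mm wide; open, the fingers measure 119 mm over their backs; the gripper's body (75 mm by 177 mm) begins 78 mm behind the grasp point.
Start: joints at [1.163, 0.426, 0.074, 1.606, -0.034, 1.111, -0.067], TCP at [172.064, -652.662, 205.467] pointing down, gripper open.
Joint ranges: [-2.85, 2.85], [-0.5, 2.14], [-1.23, 1.37], [0.21, 2.46], [-1.02, 4.16], [0.16, 2.05], [-2.73, 2.73]. Speed limits (rad/s): [1.89, 1.89, 2.39, 2.39, 3.01, 3.01, 3.01].

### API

Orientations are given as a rotation vector (axis times angle).
In Python, from station import env, readout, cams gives the robot as it stands. Calls block until the motion is done:
- env.move_pose(position, orientation): joint-space move of the TCP to a pose.
- env.servo_line(position, orientation=None, rate=150): straight line of the TCP; orientation=None keeps the orientation; rate is the mean speed in mm/s.
- env.goto_joints(angles): joint-space move.
- env.set_gripper(opening, force=None): opening from 0.0 (shut) to 1.0 (fully open); force is the grip in N (None keeps the last); returns when the fingers have stopped.
- env.dwell(seconds).
- env.solve_ik(position, orientation): joint angles nearest the present ones, or None.
- readout.get_obs(): the state.
- cams.grab_frame(name): name is "scene" or "top" or "wrist"; returns a dict with "color" (420x560x3 uint8, red, green, blue), "depth" (420x560 float32, mm along the optical axis (not along the pixel's ray), 0 where there is no reading), "fovy" (degrees; the focal length in pixels is half the picture's height over the tangent of half this angle, whatever the lens; pixels are square), "cx", "cy" (the principal point, pixels), "pose" (4x4, takes a point from camera to world coordinates). Camera axes: x right, y down, z forward; pixel columns grow to the right and rows downward; lengths in mm; the calibration is good to about 2 mm. A picture is of the moment at which its call begins.
A pose or a line that the arm cannot do raises env.IKError and nothing moves.
- env.finish_job(): hands the job in; it is judged then, once.
The state is a dict: "clock": time; "joint_pos": joint angles; "qvel": joint speeds; "joint_torque": joint torques, N m; "eef_pos": TCP position; "orientation": TCP orientation; "ft_force": force on the tool from outside, world axes, zero at the start; "torque": the same for the moment, N m; "width": opening from 0.0 (shut) to 1.0 (fully open); "gripper_force": force on a finger pad.
Only numpy, scipy, OpenCV 4.12 (cv2) and the standard library are available. Lean on these libraries where they do the work, as an engineer would, in place of code of your own. Each camera call takes 0.05 s, during which the arm holds its last target. There are 200 camera calls.

### The job

The aluminium vacuum chuck block lies askew on the inspection plate. Walk it round by pushing at its corners with the fingertips until its plain long face looks at the fence and the ledge looks away from it, then slide it up until that face is flush against the fence along its whole length. Never lift or tip it, bring no corner against the fence before the face is turned to it, and leave everything else where it is.

Things in the scene. Friction and masses are not known exactly. Their poses are not given: they have to be found in the camera images.
- plate: Dark steel inspection plate fixed on the bench, 270 mm (x) by 440 mm (y) by 12 mm thick. Origin: centre of its underside, on the bench surface; x points towards the edge with the fence, z up. Its position and heading change from start to start.
- fence: Aluminium bar fixed on the plate, 300 mm long (y), 20 mm thick, 22 mm high. Origin: middle of the length of the face that looks over the free part of the plate, at that face's foot on the plate's top (12 mm above the bench); x points into the bar, away from the free part; y along the bar, z up.
- block: Loose aluminium vacuum chuck block, 0.7 to 1 kg, 97 mm (x) by 130 mm (y) by 28 mm high, three steel pads 2 mm proud on top. Origin: centre of its underside, on the plate's top; z up. The plain long face, full height, is at x = +48.5 mm; the ledge side is -x. Slides when pushed with about 3 to 7 N and stays where left. Starts clear of the fence, turned 45 to 100 degrees anticlockwise from facing it.
- datum_left (a point): Left (+y of the block) end of the block's plain long face, 10 mm above the plate; must end against the fence.
- datum_right (a point): Right (-y of the block) end of the block's plain long face, 10 mm above the plate; must end against the fence.
- ledge_mid (a point): Middle of the ledge's outer face (block x = -48.5 mm), 7 mm above the plate. The ledge runs along the whole long side opposite the plain face, 14 mm wide and only 14 mm high, with two dark bolt holes in its top.
- waffle_pack: Bystander: square black chip tray with lid and clip, 51 by 51 by 11 mm, lying on the plate's left end. Origin: centre of its underside.
- tweezers: Bystander: steel tweezers 126 mm long (x), 10 mm high, lying on the plate's right end. Origin: underside, near the middle.
- loupe: Bystander: black eye loupe, 36 mm across, 34 mm high, standing on the plate's right end near the fence. Origin: centre of its underside.
- magazine: Bystander: slotted aluminium leadframe magazine, 200 by 72 by 125 mm high, standing on the bench to the right of the plate. Origin: centre of its underside.
- solvent_bottle: Bystander: white plastic bottle, 60 mm across, 135 mm high, on the bench to the left of the plate. Origin: centre of its underside.
- pin_cup: Bystander: small steel cup, 64 mm across, 45 mm high, on the bench to the left of the plate. Origin: centre of its underside.
- brush: Bystander: black-handled brush, 170 mm long, lying on the bench to the right of the plate.
Not all that is in view belongs to the job. There is more than one size of the block; the one meant has the size given above.

How it is judged (in metres and radians):
At the end, for the whole second after the job is handed in: The block lies flat on the plate at rest, both ends of its plain long face within 2.5 mm of the fence's face, the ledge away from the fence, the face wholly within the fence's length (block's middle within 85 mm of the fence's middle) (x of each of datum_left, datum_right in the frame of fence above -0.0025 m and x of block in the frame of fence below -0.03 m and y of block in the frame of fence between -0.085 and 0.085 m and angle between block's own z axis and vertical below 0.04 rad and z of block in the frame of fence between -0.003 and 0.003 m and linear speed of block below 0.01 m/s); the robot touches nothing.
It fails at once if the block is pushed with anything but the fingers (contact force between the arm and block above 2 N).
It fails at once if the block is lifted or tipped (more than 6 mm off the plate or 6 degrees) (z of block in the frame of fence above 0.006 m or angle between block's own z axis and vertical above 0.1 rad).
It fails at once if a corner of the block is pushed against the fence before the plain face is turned to it (more than 17 degrees out, or another side) (contact force between block and fence above 0.5 N and (angle between the x axis of block and the x axis of fence, either way round above 0.3 rad or x of block in the frame of fence above -0.03 m or not (x of ledge_mid in the frame of fence below -0.075 m))).
It fails at once if something other than the block is moved by more than 15 mm (distance of any of waffle_pack, tweezers, loupe, magazine, solvent_bottle, pin_cup, brush from where it was at the start of the episode above 0.015 m).
It also fails if it takes over 72 s, if anything falls off the work surface, if the arm or the gripper's body presses on something with over 40 N, if the wrist force passes 120 N, or if a joint passes its speed limit or range.

## Working session

There is one attempt and no reset: what is moved stays moved. The work goes in short steps, each a Python script; the robot and the scene stay as the last script left them, time stands still between calls to the robot, and variables do not carry over. Pictures are saved under pics/ and viewed, at most 10 in all, crops included, and the job is handed in when it is done.

```bash
ls; mkdir -p pics
cat > h.py <<'E'
import numpy as np, cv2
from station import env, readout, cams
def save(n,f): 
    fr=cams.grab_frame(n); cv2.imwrite(f,fr["color"][:,:,::-1]); np.savez(f[:-4]+'.npz',**fr); return fr
def ray(fr,u,v,z=None):
    f=210/np.tan(np.radians(float(fr["fovy"]))/2); T=fr["pose"]
    d=T[:3,:3]@np.array([(u-fr["cx"])/f,(v-fr["cy"])/f,1.]); o=T[:3,3]
    if z is None: return o+d*fr["depth"][int(round(v)),int(round(u))]
    return o+d*(z-o[2])/d[2]
E
python3 - <<'E'
from h import *
a=save("top","pics/top1.png"); b=save("scene","pics/scene1.png")
cv2.imwrite("pics/both1.png",cv2.resize(np.vstack([a["color"],b["color"]])[:,:,::-1],(400,600)))
print(a["pose"],a["fovy"]); print(readout.get_obs())
E
```

```text
pics
[[-6.78757412e-03 -9.95668840e-01  9.27226482e-02  3.85964416e+02]
 [-9.99976709e-01  6.69209178e-03 -1.34065171e-03  3.85025284e+00]
 [ 7.14336660e-04 -9.27295884e-02 -9.95691073e-01  1.48467443e+03]
 [ 0.00000000e+00  0.00000000e+00  0.00000000e+00  1.00000000e+00]] 48.191919554750946
{'clock': 0.1, 'joint_pos': array([ 1.16347917,  0.42664641,  0.07383113,  1.60651542, -0.03407536,
        1.11080059, -0.06708468]), 'qvel': array([-1.55271904e-03, -2.01951171e-03,  4.68874445e-04,  2.94113578e-05,
       -5.86763457e-05, -1.62989234e-03,  1.11523149e-03]), 'joint_torque': array([ 8.68887029e-03, -9.37462234e+01,  3.67758058e+00, -4.55041194e+01,
       -4.84281778e-02,  1.68011669e-02,  1.66039547e-05]), 'eef_pos': array([ 171.98822183, -652.32687508,  204.87253966]), 'orientation': array([-3.11444484e+00, -4.03741751e-01,  3.62075556e-04]), 'ft_force': array([ 0.06540344,  1.03778497, -0.81721558]), 'torque': array([-0.03055702,  0.01113996, -0.03418743]), 'gripper_force': 0.0, 'width': 1.0010560267537139}
```

View pics/top1.png

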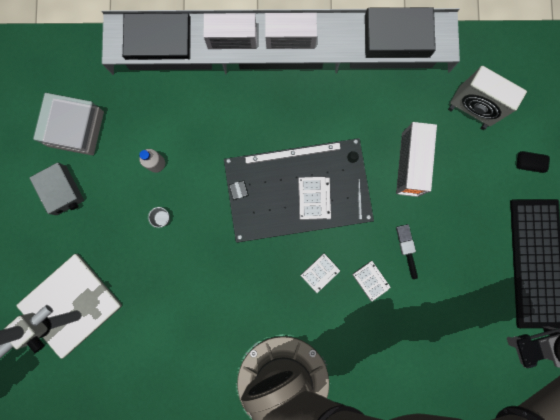

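View pics/scene1.png

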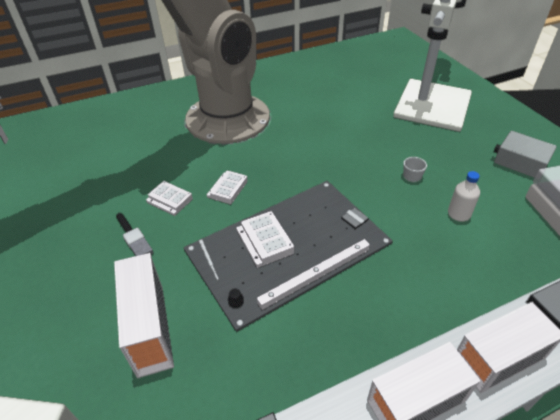

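The top view shows the plate centred at about (298,190) with the fence along its upper edge at (293,153). There are three block-like items: (314,198) on the plate, and (320,272) and (371,281) on the bench. The last two are clearly smaller, so the one on the plate fits. I'll confirm that in an enlarged crop.

Run:
```python
from h import *
c=cv2.imread("pics/top1.png")[130:250,220:380]
cv2.imwrite("pics/crop1.png",cv2.resize(c,None,fx=5,fy=5,interpolation=cv2.INTER_CUBIC))
```

```text
(no output)
```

View pics/crop1.png

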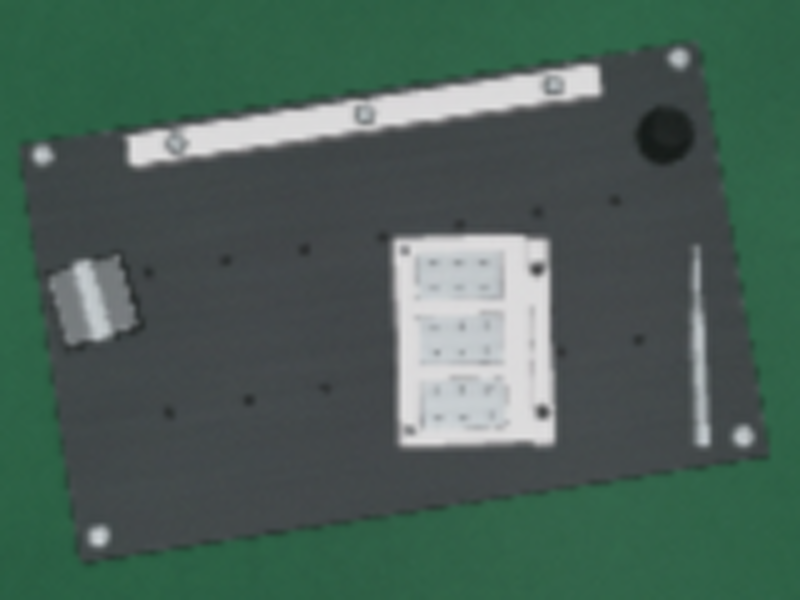

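```bash
cat >> h.py <<'E'
def crop(fr,X,Y,z,s=5,u0=220,v0=130): return ray(fr,(X+.5)/s-.5+u0,(Y+.5)/s-.5+v0,z)
E
python3 - <<'E'
from h import *
fr=dict(np.load("pics/top1.npz"))
P=lambda L,z:np.array([crop(fr,X,Y,z) for X,Y in L])
b=P([(392,238),(401,446)],40); l=P([(548,240),(553,443)],26)
pl=P([(22,143),(700,42),(770,458),(82,562)],12)
fb=P([(127,135),(600,67)],34); ff=P([(130,166),(602,96)],34)
mag=P([(0,0)],12)
for n,x in dict(b=b,l=l,pl=pl,fb=fb,ff=ff).items(): print(n,x[:,:2].round(1).tolist())
n=np.linalg.norm
print(n(b[0]-b[1]),n(l[0]-l[1]),n(pl[0]-pl[1]),n(pl[1]-pl[2]),n(ff[0]-ff[1]))
print(pl.mean(0))
for L in [(665,135)]: print('loupe',crop(fr,*L,46))
for L in [(696,245),(703,445)]: print('tw',crop(fr,*L,17))
for L in [(50,275),(120,255),(140,330),(70,348)]: print('waf',crop(fr,*L,23))
for u,v in [(436,124),(407,124),(398,190),(432,195)]: print('mag',ray(fr,u,v,125))
E
```

```text
b [[630.9, -50.8], [501.0, -55.1]]
l [[631.4, -149.4], [503.4, -150.4]]
pl [[698.4, 183.1], [761.1, -250.1], [494.1, -288.2], [431.7, 144.3]]
fb [[698.4, 114.6], [739.9, -183.1]]
ff [[678.7, 112.7], [721.3, -184.0]]
129.96121777712398 127.99210081468108 437.7706391413609 269.70964355573193 299.7118507286541
[596.33945461 -52.7344694   12.        ]
loupe [ 693.59737453 -221.17879217   46.        ]
tw [ 629.04990319 -243.8404004    17.        ]
tw [ 502.20128348 -245.42865915   17.        ]
waf [611.69512068 163.79051476  23.        ]
waf [624.11156558 119.79150766  23.        ]
waf [576.46819346 107.21394678  23.        ]
waf [565.39017268 151.09558649  23.        ]
mag [ 773.09035283 -457.836167    125.        ]
mag [ 773.65570229 -371.95262633  125.        ]
mag [ 576.72174817 -339.418167    125.        ]
mag [ 561.33579007 -438.24427257  125.        ]
```

The crop confirms it. The block's corners are at about (392,238), (548,240), (553,443) and (401,446), which gives 130 mm by about 97 mm. The ledge, with dark holes at (537,268) and (542,411), is on the right (world -y), so the block has to turn about 83° clockwise.

The plan is to open the fingers and set one near each ledge corner. I'll swing the tool about a point beyond the block's fence-side end, then push straight to the fence. First I'll hover behind the ledge.

```bash
cat >> h.py <<'E'
TF=np.radians(8.17); F0=np.array([700.,-35.6])
def rv(th): return np.pi*np.array([np.cos(th/2),np.sin(th/2),0])
def R2(th): c,s=np.cos(th),np.sin(th); return np.array([[c,-s],[s,c]])
def fx(p): return R2(-TF)@(np.asarray(p)[:2]-F0)
E
python3 - <<'E'
from h import *
th=np.radians(91.3); C=np.array([566.5,-101.5])
p=C+R2(th)@[-48.5-8-28,0]
print(p, fx(C))
env.move_pose([*p,200],rv(th))
o=readout.get_obs(); print(o["clock"],o["eef_pos"],o["orientation"],o["joint_pos"].round(2))
w=save("wrist","pics/w1.png"); save("top","pics/t2.png")
# every waypoint reachable?
piv=C+R2(th)@[0,-60]
for k in range(0,84,12):
    a=th-np.radians(k); q=piv+R2(a)@[-56.5,60]; s=env.solve_ik([*q,16],rv(a)); print(k,q.round(),None if s is None else s.round(2))
E
```

```text
[ 568.41707969 -185.97825049] [-141.5101716   -46.25939186]
2.2917 [ 568.06410914 -187.34480416  199.90029286] [ 2.19863247e+00  2.24394075e+00 -6.10296100e-04] [ 0.59  0.34 -0.47  1.76  0.18  1.07  0.08]
0 [ 568. -158.] [ 0.49  0.55 -0.42  1.92  0.32  0.73 -0.09]
12 [ 557. -145.] [ 0.45  0.53 -0.39  1.95  0.3   0.71 -0.31]
24 [ 549. -129.] [ 0.41  0.51 -0.37  1.98  0.28  0.69 -0.53]
36 [ 545. -112.] [ 0.36  0.5  -0.34  2.    0.26  0.68 -0.75]
48 [544. -95.] [ 0.3   0.49 -0.31  2.01  0.23  0.67 -0.96]
60 [547. -78.] [ 0.25  0.49 -0.27  2.01  0.21  0.67 -1.18]
72 [553. -62.] [ 0.19  0.49 -0.24  2.    0.18  0.67 -1.4 ]
```

View pics/w1.png

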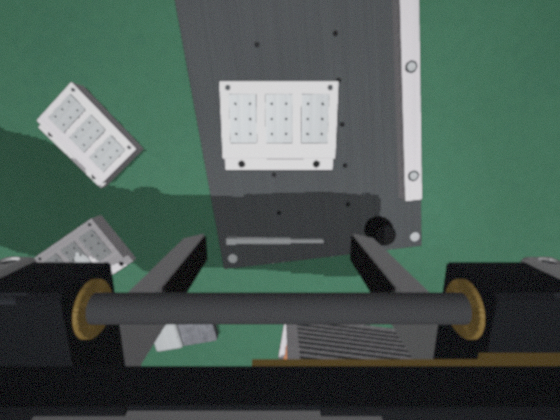

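The wrist view shows the block with its plain face from (219,80) to (338,80), its ledge edge from (225,170) to (333,170) towards the fingers, and the fence's near edge from (399,0) to (404,198). I'll cross-check the pose against these, then descend and start the swing.

```bash
cat >> h.py <<'E'
def swing(piv,th0,k0,k1,n,off=(-56.5,60),rate=40,z=16):
    for k in np.linspace(k0,k1,n+1)[1:]:
        a=th0-np.radians(k); q=piv+R2(a)@np.array(off)
        env.servo_line([*q,z],rv(a),rate=rate)
E
python3 - <<'E'
from h import *
fr=dict(np.load("pics/w1.npz"))
for u,v,z in [(219,80,40),(338,80,40),(225,170,26),(333,170,26),(399,0,34),(404,198,34)]:
    p=ray(fr,u,v,z); print((u,v),p[:2].round(1),fx(p).round(1))
th=np.radians(91.3); C=np.array([566.5,-101.5])
env.servo_line([*(C+R2(th)@[-84.5,0]),16],rv(th),rate=150)
o=readout.get_obs(); print(o["clock"],o["eef_pos"],o["ft_force"])
env.servo_line([*(C+R2(th)@[-56,0]),16],rv(th),rate=40)
o=readout.get_obs(); print(o["clock"],o["eef_pos"],o["ft_force"])
piv=C+R2(th)@[0,-60]
swing(piv,th,0,24,4)
o=readout.get_obs(); print(o["clock"],o["eef_pos"],o["ft_force"])
a=save("wrist","pics/w2.png");b=save("top","pics/t3.png")
c=cv2.resize(b["color"][130:250,220:380],(560,420))
cv2.imwrite("pics/m2.png",cv2.resize(np.vstack([a["color"],c])[:,:,::-1],(400,600)))
E
```

```text
(219, 80) [500.6 -55.4] [-200.2    8.7]
(338, 80) [629.8 -52.8] [-71.9  -7.1]
(225, 170) [ 502.5 -153.7] [-212.3  -88.8]
(333, 170) [ 633.2 -151.1] [ -82.5 -104.9]
(399, 0) [689.4  27. ] [-1.6 63.5]
(404, 198) [ 719.8 -182.4] [  -1.3 -148.1]
3.7667 [ 568.98271809 -186.14720276   16.83641126] [-0.33711598 -0.53725658  0.27795567]
4.6333 [ 567.83514033 -157.401532     16.04047661] [ 0.98247292 -0.86592838 -0.40127857]
6.0917 [ 549.32439371 -128.99018346   15.90628531] [-1.55323898  0.09587659  0.09482067]
```

View pics/m2.png

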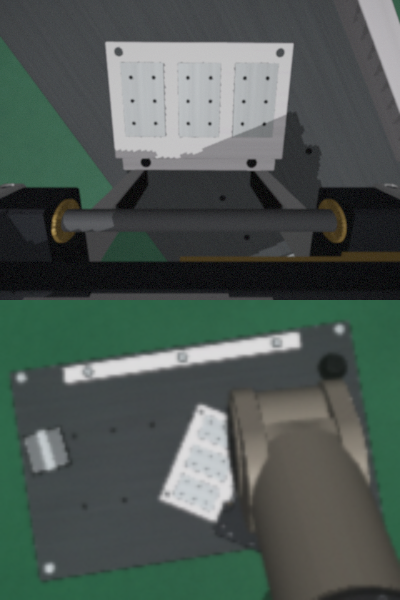

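The wrist picture shows the ledge square across both fingertips (edge from (120,168) to (282,168)) and the block centred between them. The top view shows the block turned about 24° as commanded. I'll continue the swing.

Run:
```python
from h import *
th=np.radians(91.3); C=np.array([566.5,-101.5]); piv=C+R2(th)@[0,-60]
swing(piv,th,24,83.1,9)
o=readout.get_obs(); print(o["clock"],o["eef_pos"],fx(o["eef_pos"]),o["ft_force"])
a=save("wrist","pics/w3.png");b=save("top","pics/t4.png")
```

```text
9.6417 [562.05801653 -48.84125075  15.96854289] [-138.42370232    6.49616517] [-2.20458904  2.10074763 -1.47607032]
```

View pics/w3.png

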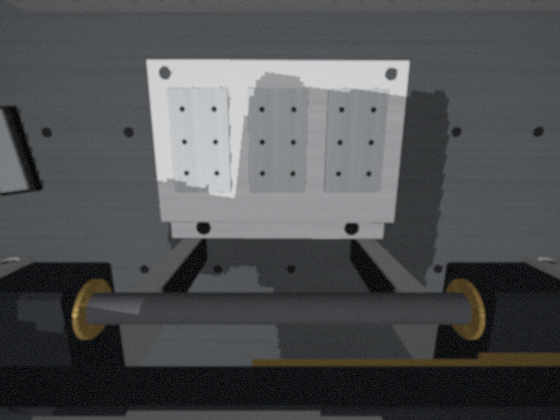

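The block's face (row 60) and the fence's foot (row about 12) run parallel, and the ledge sits flush on both fingertips. The waffle pack at (15,150) is clear. About 33 mm remain, so I'll push straight and watch the force.

Run:
```python
from h import *
f=R2(TF)@[1,0]; p0=readout.get_obs()["eef_pos"][:2]
q=p0+f*27; env.servo_line([*q,16],rv(TF),rate=40)
for i in range(20):
    q=q+f*1.; env.servo_line([*q,16],rv(TF),rate=12)
    o=readout.get_obs(); F=-(o["ft_force"][:2]@f)
    print(i,fx(o["eef_pos"]).round(2),round(F,1),o["torque"].round(2)[2],end=' | ')
    if F>16: break
print(o["clock"]); save("wrist","pics/w4.png")
```

```text
0 [-111.82    6.06] 10.9 -0.02 | 1 [-110.88    6.04] 10.7 0.01 | 2 [-109.9     6.04] 11.7 0.06 | 3 [-108.86    6.02] 10.6 -0.01 | 4 [-107.85    6.06] 11.0 0.05 | 5 [-106.87    5.97] 10.7 0.0 | 6 [-106.65    5.95] 14.5 0.03 | 7 [-106.58    5.99] 20.2 0.02 | 12.5667
```

The block stopped at about the expected place: the force is rising, there's almost no moment and the tool has stalled. I'll press slightly more to seat it, back off and look.

Run:
```python
from h import *
f=R2(TF)@[1,0]; q=readout.get_obs()["eef_pos"][:2]
for i in range(8):
    q2=q+f*(1.5+i*1.); env.servo_line([*q2,16],rv(TF),rate=12)
    o=readout.get_obs(); F=-(o["ft_force"][:2]@f)
    print(i,fx(o["eef_pos"]).round(2),round(F,1),o["torque"].round(2)[2],end=' | ')
    if F>28: break
q=o["eef_pos"][:2]
env.servo_line([*(q-f*30),16],rv(TF),rate=40)
env.servo_line([*(q-f*30),120],rv(TF),rate=120)
a=save("wrist","pics/w5.png"); print(readout.get_obs()["clock"])
```

```text
0 [-106.67    5.87] 10.4 0.1 | 1 [-106.57    5.86] 16.2 0.19 | 2 [-106.54    5.83] 21.7 0.21 | 3 [-106.49    5.76] 27.0 0.27 | 4 [-106.46    5.74] 30.5 0.32 | 16.0167
```

View pics/w5.png

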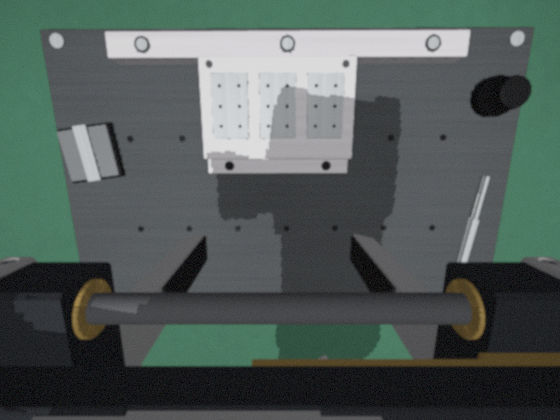

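The block lies under the fence from (200,57) to (356,57), with the ledge (row 170) facing away and the bystanders in place. I'll enlarge the seam to check it.

Run:
```python
from h import *
c=cv2.imread("pics/w5.png")[25:95,180:380]
cv2.imwrite("pics/crop5.png",cv2.resize(cv2.convertScaleAbs(c,alpha=0.9),None,fx=4,fy=6,interpolation=cv2.INTER_NEAREST))
g=c.mean(2).astype(int); 
for x in (15,25,60,90,120,150,165,172,180): print(180+x,g[24:42,x])
```

```text
195 [213 214 214 213 214 216 212 204 176 130 105 103 102  99  98  93  91  95]
205 [212 215 214 217 214 214 211 210 214 217 213 209 198 188 182 186 197 206]
240 [214 216 214 213 214 214 213 212 216 218 217 217 219 218 218 216 218 218]
270 [215 214 214 214 214 214 213 214 215 217 217 219 219 218 219 219 218 217]
300 [215 215 215 215 215 214 213 215 216 217 218 218 217 218 218 218 218 216]
330 [212 214 214 212 216 213 214 214 215 217 216 218 217 218 219 217 217 218]
345 [212 215 214 214 213 212 215 214 216 212 193 151 110  94  93  90  98 125]
352 [212 213 214 213 210 204 202 209 216 217 218 217 218 217 217 217 218 218]
360 [213 213 212 215 214 213 204 178 136 101  92  96 104 100  99  91  91  93]
```

View pics/crop5.png

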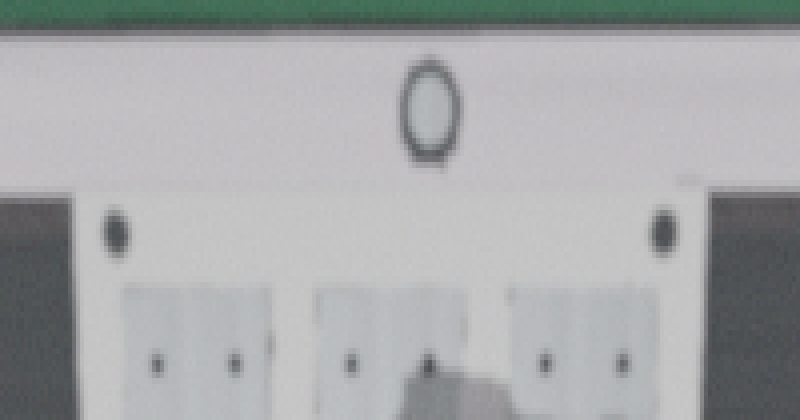

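Run:
```python
from h import *
o=readout.get_obs(); print(o["eef_pos"],o["clock"]); print(env.finish_job())
```

```text
[563.60219079 -49.26575585 119.16933869] 16.0167
the job is handed in; nothing more can be done
None
```

The block's plain long face is against the fence with the ledge facing away, and I handed the job in at about 16 s on the robot's clock; the last wrist picture shows no gap beyond a possible sub-millimetre one at the right end and nothing else moved, but no verdict came back.

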